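# Put the clay pots on their saucers

## Task

Set each of the four empty clay pots (small round, large round, square, oblong) upright in the middle of the saucer of its own shape and size, with the square and the oblong pot turned so that their sides line up with the saucer's. The pots are brittle: set them down rather than dropping them, do not tip them over, and leave the planted succulent and the mug where they stand.

Things in the scene. Friction and masses are not known exactly. Their poses are not given: they have to be found in the camera images.
- small_pot: Small round empty clay (terracotta) flower pot, open at the top, 48 tall; upright rim band 46 across and 18 high at the top, tapering below it to a foot 33 across; wall 5, about 70 g. Origin: centre of its underside; z up along its axis. Sizes in mm.
- large_pot: Large round empty clay flower pot, open at the top, 64 tall; upright rim band 68 across and 20 high at the top, tapering below it to a foot 50 across; wall 5, about 170 g. Origin: centre of its underside; z up along its axis. Sizes in mm.
- square_pot: Square empty clay pot with upright sides, 56 x 56, 56 tall, open at the top; wall 5, about 150 g. x and y axes at right angles to its sides. Origin: centre of its underside; z up along its axis. Sizes in mm.
- oblong_pot: Oblong empty clay pot with upright sides, 76 long (along its x) and 44 wide (along its y), 50 tall, open at the top; wall 5, about 140 g. Origin: centre of its underside; z up along its axis. Sizes in mm.
- small_saucer: Small round clay saucer, 64 across and 12 high; flat inner floor 5 above its underside and about 53 across inside the lip. It does not move. Origin: centre of its underside; z up along its axis. Sizes in mm.
- large_saucer: Large round clay saucer, 90 across and 12 high; flat inner floor 5 above its underside and about 80 across inside the lip. It does not move. Origin: centre of its underside; z up along its axis. Sizes in mm.
- square_saucer: Square clay saucer, 90 x 90 and 12 high; flat inner floor 5 above its underside, 80 x 80 inside the lip. x and y axes at right angles to its sides. It does not move. Origin: centre of its underside; z up along its axis. Sizes in mm.
- oblong_saucer: Oblong clay saucer, 108 long (along its x), 74 wide (along its y) and 12 high; flat inner floor 5 above its underside, 98 x 64 inside the lip. It does not move. Origin: centre of its underside; z up along its axis. Sizes in mm.
- succulent: Bystander: a small round clay pot, 58 across and 50 tall, filled with soil and a green succulent that reaches about 80 high. It stands among the empty pots and stays where it is. Origin: centre of its underside; z up along its axis. Sizes in mm.
- mug: Bystander: white ceramic mug, 72 across and 85 tall, with a handle on its +y side; near the left side of the bench. Origin: centre of its underside; z up along its axis. Sizes in mm.
Things that resemble listed ones, but are neither listed nor needed, are in the scene too. What is shaped like the small_saucer but blue is not meant.

How it is judged:
By the outcome, as a careful person would: the job done as asked, in the order asked, and still so for the second after the job is handed in, with the robot touching nothing.
It also fails if it takes over 120 s, if anything falls off the work surface, if the arm or the gripper's body presses on something with over 40 N, if the wrist force passes 120 N, or if a joint passes its speed limit or range.

## Robot

A 6-joint arm with a two-finger parallel gripper is mounted at the origin on the work surface. World frame = base frame: x ahead of the robot, y to its left, z up, the work surface at z = 0. Lengths are in mm, angles in degrees, forces in N, time in s.
With the tool pointing down it reaches from about 350 to 850 mm from the base axis. Payload 8.1 kg.
Tool frame: the origin (TCP) lies at the very end of the fingers, on their centre line; the grasp point (between the pads) lies r.tcp_to_grasp behind it (r.tcp_to_grasp is the distance from the TCP to the grasp point, in mm); z points along the fingers, y is the line along which they close (so a half turn about z gives the same grasp; the last joint's range is limited). The gripper opens to 85 mm and grips with 20 to 120 N. Pads are 22 mm wide; open, the fingers measure 114 mm over their backs; the gripper's body (76 mm by 85 mm) begins 54 mm behind the grasp point. The pads swing forward as they close: fully open they stand 13 mm farther back than shut.
Start: joints at [-81.326, 7.471, 85.268, -0, 87.261, -4.893], TCP at [140.776, -583.256, 231.292] pointing down, gripper open.
Joint ranges: [-169.43, 169.43], [-51.17, 129.36], [1.28, 143.12], [-76.62, 256.62], [0, 156.53], [-152.29, 152.29]. Speed limits (degrees/s): [136.94, 136.94, 159.86, 180, 180, 180].

## Interface

Orientations are given as [roll, pitch, yaw] about the fixed x, y, z axes, in that order (R = Rz(yaw) Ry(pitch) Rx(roll)).
In Python, from bench import r gives the robot as it stands.
- The arm moves only by the shell command python3 -m handwheel 'ROWS' [OPENING] [FORCE]. ROWS is JSON, a list of rows, each a list of 4 numbers: the shift along the tool's x, y, z in m, then the turn about the tool's z in degrees. A call has 1 to 10 rows; each row shifts and turns the commanded pose from where the row before left it, along the tool's axes as they then stand; what a row does not reach is not made up. A row lasts 1/10 s, in which the tool goes at most 50 mm and 8.59 degrees, less where a joint would pass 70% of its speed; a pose out of reach is approached as far as the arm can. A call is refused whole if a number of a shift passes 0.05 or a number of a turn 8.59, either way. A call with a gripper value outside its range is refused whole. OPENING is the finger opening in m, from 0 to 0.0854, set as the call begins (- or left out, the last holds). The fingers move at their own pace and stop on an object; FORCE is the grip in N (left out, the last holds). Time passes only in rows, so rows that do not move let the fingers close. It gives the time, the measured TCP pose, the force, the opening and the grip force at its end, in the units of the state.
- r.sense(): the state, without advancing time (a new reading comes with each control period).
- r.snapshot(name): name is "scene" or "top"; returns the picture (384x512x3 uint8, red, green, blue); there is no depth.
- r.camera_params(name): a dict with "fx", "fy", "cx", "cy" (pixels), "D" ([k1, k2, p1, p2, k3] as OpenCV has them; the pictures are not rectified), "R" (3x3) and "t" (3): a world point X has camera coordinates R X + t. Camera axes: x right, y down, z forward; pixel columns grow to the right and rows downward; lengths in mm; the calibration is good to about 2 mm. A picture is of the moment at which its call begins. camera_params takes no time and is no camera call.
- r.hand_in(): hands the job in; it is judged then, once.
The state is a dict: "time": time; "joint_pos": joint angles; "qd": joint speeds; "joint_efforts": joint torques, N m; "tool_pos": TCP position; "tcp_rot": TCP orientation; "ft_force": force on the tool from outside, world axes, zero at the start; "wrist_torque": the same for the moment, N m; "finger_gap": finger opening in mm; "grip_force": force on a finger pad.
Only numpy, scipy, OpenCV 4.12 (cv2) and the standard library are available. Lean on these libraries where they do the work, as an engineer would, in place of code of your own. Each camera call takes 0.05 s, during which the arm holds its last target. There are 200 camera calls.

## Working session

There is one attempt and no reset: what is moved stays moved. The work goes in short steps, Python scripts to look and compute and a shell command to move; the robot and the scene stay as the last step left them, time stands still between calls to the robot, and variables do not carry over. Pictures are saved under pics/ and viewed, at most 14 in all, crops included, and the job is handed in when it is done.

```bash
mkdir -p pics; ls; python3 - <<'E'
from bench import r
import cv2
for n in("top","scene"):
    im=r.snapshot(n); cv2.imwrite(f"pics/{n}0.png",im[:,:,::-1]); c=r.camera_params(n); print(n,{k:(v if not hasattr(v,'tolist') else v.tolist()) for k,v in c.items()})
print(r.tcp_to_grasp, r.sense())
E
```

```text
pics
top {'fx': 413.80163801762626, 'fy': 413.80163801762626, 'cx': 259.3341028332827, 'cy': 199.29868303210765, 'D': [-0.05026171104451932, 0.0, 0.0, 0.0, 0.0], 'R': [[-0.004487692627469185, -0.9999879761151473, -0.001976926911278925], [-0.982393511440348, 0.004777953001642043, -0.1867623084163841], [0.1867695084717627, 0.001103988335662886, -0.9824031412383466]], 't': [49.30836764996657, 485.33258927461605, 1115.6587148626038]}
scene {'fx': 488.27461149489517, 'fy': 488.27461149489517, 'cx': 255.53613258253077, 'cy': 187.93293103647468, 'D': [0.03462962024958697, 0.0, 0.0, 0.0, 0.0], 'R': [[-0.5730735456758662, 0.8195039113529621, 0.000224774747610958], [0.6529425891391661, 0.4567640541247688, -0.6041792566347733], [-0.49522993299550544, -0.34609238381782054, -0.7968484017230415]], 't': [248.76563550997142, -283.59879522779437, 1718.8445197785873]}
18.700000000000003 {'time': 0.1, 'joint_pos': array([-8.13258562e+01,  7.51159557e+00,  8.53229045e+01, -5.67869496e-04,
        8.72618058e+01, -4.89201475e+00]), 'qd': array([-0.04601841, -0.06765116, -0.104862  , -0.00429566,  0.01755968,
       -0.05558991]), 'joint_efforts': array([ 3.17664471e-04, -5.70952713e+01, -5.01943266e+01, -2.18878736e-04,
        8.15481821e-03, -3.81535938e-05]), 'tool_pos': array([ 140.69467839, -582.76161811,  230.34213732]), 'tcp_rot': array([-1.79903997e+02, -7.64766315e-03,  1.35661797e+01]), 'ft_force': array([ 0.11780024, -0.05782277,  0.25912558]), 'wrist_torque': array([0.02271198, 0.01687304, 0.00595144]), 'grip_force': 0.0, 'finger_gap': 84.82402208297509}
```

View pics/top0.png

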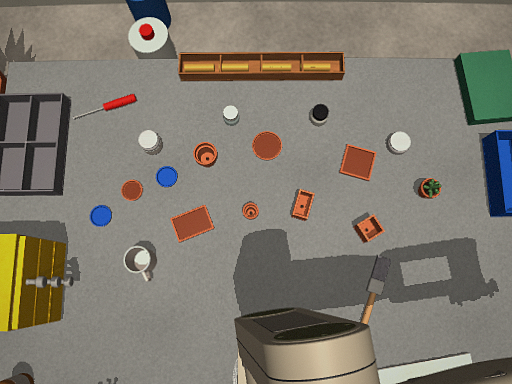

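View pics/scene0.png

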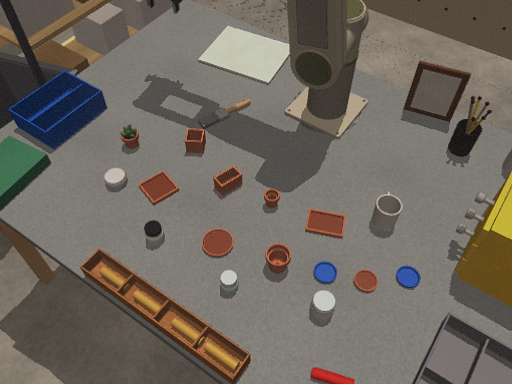

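```bash
cat > m.py <<'E'
from bench import r
import cv2, numpy as np
from scipy.spatial.transform import Rotation as Ro
def rays(cam,px,z):
    c=r.camera_params(cam);R=np.array(c["R"]);t=np.array(c["t"])
    K=np.array([[c["fx"],0,c["cx"]],[0,c["fy"],c["cy"]],[0,0,1]])
    u=cv2.undistortPoints(np.float64(px).reshape(-1,1,2),K,np.array(c["D"])).reshape(-1,2)
    d=np.c_[u,np.ones(len(u))]@R; C=-R.T@t
    return (C+d*((z-C[2])/d[:,2])[:,None])[:,:2],C[:2]
def contour(im,px):
    f=cv2.resize(im,None,fx=4,fy=4,interpolation=cv2.INTER_CUBIC)
    hsv=cv2.cvtColor(f,cv2.COLOR_RGB2HSV)
    m=((hsv[...,0]<16)|(hsv[...,0]>172))&(hsv[...,1]>85)
    m=cv2.morphologyEx(m.astype(np.uint8),cv2.MORPH_OPEN,np.ones((5,5)))
    cs,_=cv2.findContours(m,cv2.RETR_EXTERNAL,cv2.CHAIN_APPROX_NONE)
    p=(px[0]*4+2.,px[1]*4+2.)
    c=max(cs,key=lambda k:cv2.pointPolygonTest(k,p,True))
    return (c.reshape(-1,2)+.5)/4-.5
def round_fit(cam,c,h,rad,pot):
    P,F=rays(cam,c,h);P0,_=rays(cam,c,0.)
    cen=P.mean(0);a0=np.arctan2(*(cen-F)[::-1]);A=[];b=[]
    for d in np.radians(np.arange(-180,180,5)):
        if pot and abs(d)>np.radians(85):continue
        n=np.array([np.cos(a0+d),np.sin(a0+d)]);Q=P if abs(d)<np.pi/2 else P0
        A.append([*n,1.]);b.append((Q@n).max()-rad)
    A=np.array(A);b=np.array(b)
    if pot: s=np.linalg.lstsq(A[:,:2],b,rcond=None)[0];e=0
    else: s=np.linalg.lstsq(A,b,rcond=None)[0];e=s[2]
    return s[:2],e,np.std(A[:,:2]@s[:2]+e-b)
def rect_fit(cam,c,h,lx,ly):
    P,F=rays(cam,c,h);P0,_=rays(cam,c,0.)
    H=cv2.convexHull(cv2.approxPolyDP(P.astype(np.float32).reshape(-1,1,2),2.,True)).reshape(-1,2)
    E=np.roll(H,-1,0)-H
    L=np.hypot(*E.T);an=np.arctan2(E[:,1],E[:,0])
    # longest edge, then refine by line fits on the far sides
    th=an[L.argmax()]
    for _ in range(4):
        w=[]
        for k in range(4):
            n=np.array([np.cos(th+k*np.pi/2),np.sin(th+k*np.pi/2)]);t=np.array([-n[1],n[0]])
            Q=P if n@(P.mean(0)-F)>0 else P0
            s=Q@n;u=Q@t;um=np.median(u)
            # side points: near support, central part
            sel=(s>np.percentile(s,99.5)-5)&(abs(u-(u.max()+u.min())/2)<.3*(np.ptp(u)))
            if sel.sum()>8:
                q=cv2.fitLine(Q[sel].astype(np.float32),cv2.DIST_HUBER,0,.01,.01).ravel()
                g=np.arctan2(q[1],q[0])-np.arctan2(t[1],t[0]);w.append((sel.sum(),(g+np.pi/2)%np.pi-np.pi/2,q[2:]@n,k))
        th+=sum(a*b for a,b,_,_ in w)/sum(a for a,*_ in w)
    sup={k:v for _,_,v,k in w}
    n=np.array([np.cos(th),np.sin(th)]);t=np.array([-n[1],n[0]])
    wx=sup[0]+sup[2];wy=sup[1]+sup[3];sx=sup[0]+sup[2];sy=sup[1]+sup[3]
    cen=n*(sup[0]-sup[2])/2+t*(sup[1]-sup[3])/2
    if lx!=ly and sx<sy: th+=np.pi/2
    per=90 if lx==ly else 180
    return cen,(np.degrees(th)+per/2)%per-per/2,(round(sx,1),round(sy,1))
OBJ=dict(small_pot=((251,213),(272,203),48,23,0),large_pot=((205,163),(278,267),64,34,0),square_pot=((369,240),(195,145),56,56,56),
 oblong_pot=((304,214),(228,188),50,76,44),small_saucer=((132,190),(366,281),12,32,0),large_saucer=((267,146),(217,242),12,45,0),
 square_saucer=((358,162),(158,188),12,90,90),oblong_saucer=((193,223),(325,223),12,108,74))
def measure(names=OBJ,pxs={}):
    ims={n:r.snapshot(n) for n in("top","scene")}
    for k in names:
        pt,ps,h,a,b=OBJ[k]
        for cam,px in(("top",pt),("scene",ps)):
            px=pxs.get((k,cam),px)
            try:
                c=contour(ims[cam],px)
                if b: cen,y,i=rect_fit(cam,c,h,a,b);print(k,cam,cen.round(1),'yaw',round(y,1),i)
                else: cen,e,sd=round_fit(cam,c,h,a,'pot' in k);print(k,cam,cen.round(1),'dr',round(e,1),'sd',round(sd,1))
            except Exception as ex: print(k,cam,'fail',repr(ex))
    return ims
E
python3 - <<'E'
from m import *
ims=measure()
for cam,i in(("top",0),("scene",1)):
    print(rays(cam,[[(430,189),(130,140)][i]],50)[0].round(), rays(cam,[[(138,262),(387,212)][i]],60)[0].round())
im=ims["top"].copy()
for k in OBJ:
    cv2.drawContours(im,[contour(ims["top"],OBJ[k][0]).round().astype(int)],-1,(0,255,0),1)
cv2.imwrite("pics/c.png",cv2.resize(im[110:260,100:460],None,fx=2.2,fy=2.2)[:,:,::-1])
E
```

```text
small_pot top [454.6  72.8] dr 0 sd 0.2
small_pot scene [455.8  72.6] dr 0 sd 0.4
large_pot top [617.1 201.5] dr 0 sd 0.2
large_pot scene [619.1 201.4] dr 0 sd 0.3
square_pot top [ 404.1 -260.1] yaw 30.6 (np.float64(56.6), np.float64(54.9))
square_pot scene [ 399.1 -269.4] yaw 33.9 (np.float64(56.2), np.float64(54.5))
oblong_pot top [473.5 -75.6] yaw -17.4 (np.float64(75.3), np.float64(44.3))
oblong_pot scene [474.8 -74.8] yaw -17.1 (np.float64(42.9), np.float64(75.0))
small_saucer top [523.6 422.2] dr -0.9 sd 0.6
small_saucer scene [522.5 420.3] dr -1.5 sd 0.6
large_saucer top [657.6  24.7] dr -0.8 sd 0.5
large_saucer scene [656.7  23.7] dr -1.2 sd 0.5
square_saucer top [ 604.8 -244.5] yaw -16.7 (np.float64(88.9), np.float64(90.2))
square_saucer scene [ 605.  -244.4] yaw -16.7 (np.float64(89.1), np.float64(89.8))
oblong_saucer top [424.9 241.9] yaw -68.0 (np.float64(108.2), np.float64(73.6))
oblong_saucer scene [425.7 240.6] yaw -68.2 (np.float64(108.5), np.float64(73.1))
[[ 512. -436.]] [[311. 377.]]
[[ 537. -415.]] [[329. 378.]]
```

View pics/c.png

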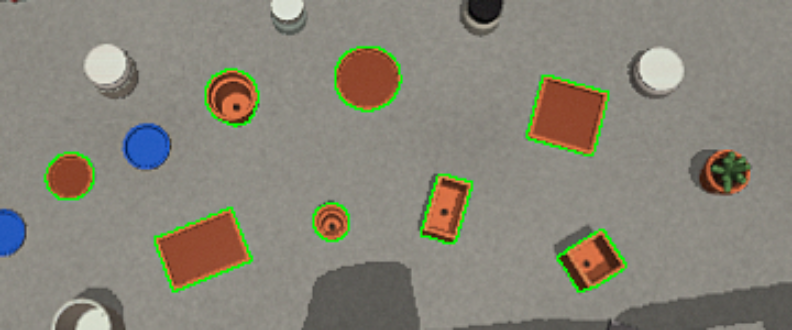

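The overlays sit on all eight items: pots at (251,211), (205,153), (369,228) and (303,204), saucers at (132,190), (267,146), (357,162) and (193,223). Only the square pot differs between the views, so I'll re-measure it before grasping. Starting with the small pot.

```bash
cat > go.py <<'E'
import sys,numpy as np
from bench import r
s=r.sense();p=s["tool_pos"];y=s["tcp_rot"][2];a=np.radians(y)
v=[float(q) for q in sys.argv[1:]]
d=np.array(v[:3])-p
print("pos",p.round(1),"rot",s["tcp_rot"].round(2),"t",s["time"],"gap",round(s["finger_gap"],1),"F",s["ft_force"].round(1))
print("shift mm",np.round([np.cos(a)*d[0]+np.sin(a)*d[1],np.sin(a)*d[0]-np.cos(a)*d[1],-d[2]],1),"turn",[round((y-v[3]+90)%180-90,1)] if len(v)>3 else "")
E
R='[0.023,-0.0282,0,0]'
python3 -m handwheel '[[0.023,-0.0282,0,0],[0.023,-0.0282,0,0],[0.023,-0.0282,0,0],[0.023,-0.0282,0,0],[0.023,-0.0282,0,0],[0.023,-0.0282,0,0],[0.023,-0.0282,0,0],[0.023,-0.0282,0,0],[0.023,-0.0282,0,0],[0.023,-0.0282,0,0]]' 0.085 30
python3 -m handwheel '[[0.023,-0.0282,0.01,0],[0.023,-0.0282,0.01,0],[0.023,-0.0282,0.01,0],[0.023,-0.0282,0.01,0],[0.023,-0.0282,0.01,0],[0.023,-0.0282,0.01,0],[0.023,-0.0282,0.01,0],[0.023,-0.0282,0.01,0],[0.023,-0.0282,0.01,0],[0,0,0,0]]'
python3 go.py 455.2 72.7 20
```

```text
time: 1.2
tool_pos: [298.5, -253.8, 231.3]
tcp_rot: [180.0, -0.0, 13.5]
ft_force: [0.3, -0.7, 0.3]
finger_gap: 84.7
grip_force: 0.0
time: 2.2
tool_pos: [439.7, 43.5, 139.7]
tcp_rot: [-179.9, 0.1, 13.8]
ft_force: [-1.5, -0.5, 0.6]
finger_gap: 85.1
grip_force: 0.0
pos [439.7  43.5 139.7] rot [-1.7989e+02  1.1000e-01  1.3780e+01] t 2.2 gap 85.1 F [-1.5 -0.5  0.6]
shift mm [ 22.  -24.7 119.7] turn
```

```bash
python3 -m handwheel '[[0.011,-0.0125,0,0],[0.011,-0.0122,0,0],[0,0,0.02,0],[0,0,0.025,0],[0,0,0.025,0],[0,0,0.02,0],[0,0,0.015,0],[0,0,0.01,0],[0,0,0.005,0],[0,0,0,0]]'
python3 go.py 455.2 72.7 20
python3 - <<'E'
from m import *
ims=measure(["square_pot"])
for cam,px in(("top",(369,230)),("scene",(195,140))):
    im=ims[cam].copy();c=contour(ims[cam],OBJ["square_pot"][cam=="scene"])
    o=np.array(px)-30; b=cv2.resize(im[o[1]:o[1]+60,o[0]:o[0]+60],None,fx=6,fy=6)
    cv2.polylines(b,[((c-o+.5)*6).round().astype(np.int32).reshape(-1,1,2)],True,(0,255,0),1)
    ims[cam]=b
cv2.imwrite("pics/sq.png",np.hstack([ims["top"],ims["scene"]])[:,:,::-1])
E
```

```text
time: 3.2
tool_pos: [455.2, 69.0, 21.1]
tcp_rot: [-180.0, 0.0, 13.6]
ft_force: [0.2, -0.4, 0.3]
finger_gap: 84.9
grip_force: 0.0
pos [455.2  69.   21.1] rot [-1.800e+02  4.000e-02  1.356e+01] t 3.2 gap 84.9 F [ 0.2 -0.4  0.3]
shift mm [ 0.8 -3.6  1.1] turn 
square_pot top [ 404.1 -260. ] yaw 30.6 (np.float64(56.6), np.float64(55.0))
square_pot scene [ 400.5 -267.8] yaw 33.7 (np.float64(54.6), np.float64(54.7))
```

View pics/sq.png

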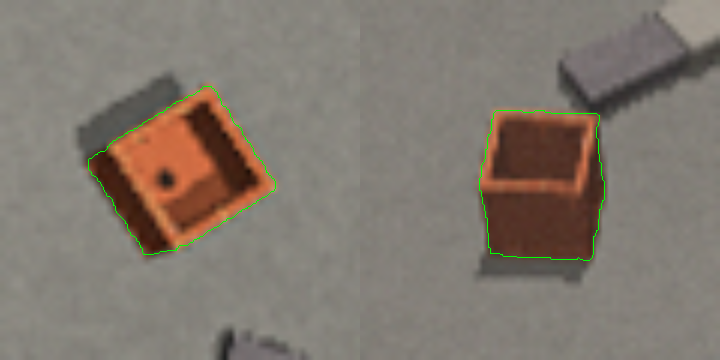

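The left crop (top) shows the rim corners at (210,86), (274,185), (178,247), (109,150). In the right crop (scene) they are at (135,110), (238,113), (223,190), (123,187). I'll cast rays through these, and grip the small pot.

```bash
python3 - <<'E'
from m import *
for cam,o,c in(("top",(339,200),[(210,86),(274,185),(178,247),(109,150)]),("scene",(165,110),[(135,110),(238,113),(223,190),(123,187)])):
    p=rays(cam,np.array(c)/6-.5+o,56)[0];E=np.roll(p,-1,0)-p
    print(p.mean(0).round(1),(np.degrees(np.arctan2(E[:,1],E[:,0]))%90).round(1),np.hypot(*E.T).round(1))
E
python3 -m handwheel '[[0.001,-0.0036,0.001,0],[0,0,0,0],[0,0,0,0]]'
python3 -m handwheel '[[0,0,0,0],[0,0,0,0],[0,0,0,0],[0,0,0,0],[0,0,0,0],[0,0,0,0],[0,0,0,0],[0,0,0,0]]' 0.03 30
python3 go.py 455.2 72.7 20
```

```text
[ 403.6 -259.3] [30.4 31.5 33.5 31.4] [53.5 53.8 53.7 56.6]
[ 405.  -258.7] [32.8 30.5 32.7 33.3] [55.6 56.3 52.9 56.2]
time: 3.6
tool_pos: [455.9, 73.2, 20.7]
tcp_rot: [180.0, -0.0, 13.6]
ft_force: [-1.2, -0.7, -0.5]
finger_gap: 84.8
grip_force: 0.0
time: 4.4
tool_pos: [455.9, 73.0, 20.7]
tcp_rot: [180.0, -0.0, 13.6]
ft_force: [-1.1, -0.1, 6.4]
finger_gap: 44.1
grip_force: 30.2
pos [455.9  73.   20.7] rot [ 1.7999e+02 -3.0000e-02  1.3570e+01] t 4.4 gap 44.1 F [-1.1 -0.1  6.4]
shift mm [-0.8  0.1  0.7] turn
```

```bash
python3 -m handwheel '[[0,0,-0.004,0],[0,0,-0.012,0],[0,0,-0.02,0],[0,0,-0.025,0],[0.003,-0.007,-0.025,0],[0.007,-0.0145,-0.015,0],[0.01,-0.0215,0,0],[0.01,-0.0215,0,0],[0.01,-0.0215,0,0],[0.01,-0.0215,0,0]]'
python3 -m handwheel '[[0.01,-0.0215,0,0],[0.01,-0.0215,0,0],[0.01,-0.0215,0,0],[0.01,-0.0215,0,0],[0.01,-0.0215,0,0],[0.01,-0.0215,0,0],[0.01,-0.0215,0,0],[0.01,-0.0215,0,0],[0.007,-0.0145,0,0],[0.003,-0.007,0,0]]'
python3 -m handwheel '[[0,0,0,0],[0,0,0,0]]'; python3 go.py 523.7 421.5 25.7
python3 - <<'E'
from m import *
cv2.imwrite("pics/s1.png",cv2.resize(r.snapshot("scene")[180:330,270:450],None,fx=4,fy=4)[:,:,::-1])
E
```

```text
time: 5.4
tool_pos: [479.2, 190.2, 122.2]
tcp_rot: [-180.0, -0.0, 13.6]
ft_force: [-0.6, -0.6, -1.4]
finger_gap: 43.8
grip_force: 30.7
time: 6.4
tool_pos: [521.1, 399.8, 121.9]
tcp_rot: [-180.0, -0.0, 13.6]
ft_force: [1.0, -1.3, -1.0]
finger_gap: 44.0
grip_force: 30.7
time: 6.6
tool_pos: [521.0, 397.8, 121.4]
tcp_rot: [180.0, 0.0, 13.6]
ft_force: [0.5, -0.4, -0.8]
finger_gap: 44.3
grip_force: 30.7
pos [521.  397.8 121.4] rot [1.7997e+02 2.0000e-02 1.3560e+01] t 6.6 gap 44.3 F [ 0.5 -0.4 -0.8]
shift mm [  8.2 -22.4  95.7] turn
```

View pics/s1.png

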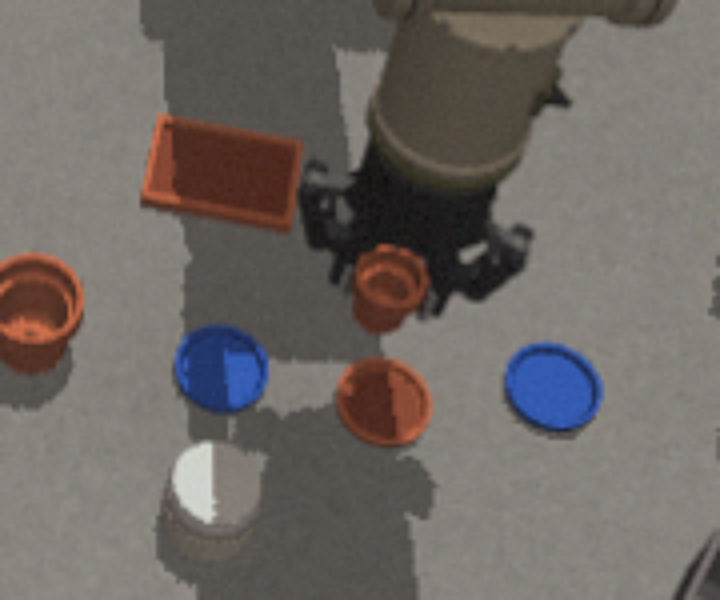

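The pot hangs upright in the gripper at (390,275) and the saucer is at (385,400). Lowering it now.

```bash
python3 -m handwheel '[[0.004,-0.011,0,0],[0.0042,-0.0114,0,0],[0,0,0.02,0],[0,0,0.025,0],[0,0,0.02,0],[0,0,0.01,0],[0,0,0.008,0],[0,0,0,0],[0,0,0,0]]'
python3 go.py 523.7 421.5 25.7
python3 - <<'E'
from m import *
measure(["small_pot"],{("small_pot","top"):(126,190),("small_pot","scene"):(366,272)})
E
```

```text
time: 7.55
tool_pos: [524.3, 422.7, 39.3]
tcp_rot: [-180.0, -0.1, 13.6]
ft_force: [-0.1, -0.1, -0.3]
finger_gap: 44.1
grip_force: 30.7
pos [524.3 422.7  39.3] rot [-1.7997e+02 -7.0000e-02  1.3570e+01] t 7.55 gap 44.1 F [-0.1 -0.1 -0.3]
shift mm [-0.9  1.  13.6] turn 
small_pot top [511.7 375. ] dr 0 sd 3.1
small_pot scene [515.2 421. ] dr 0 sd 1.9
```

```bash
python3 -m handwheel '[[-0.0009,0.001,0.006,0],[0,0,0.004,0],[0,0,0.002,0],[0,0,0.001,0],[0,0,0,0],[0,0,0,0]]'
python3 go.py 523.7 421.5 25.7
```

```text
time: 8.25
tool_pos: [523.4, 420.9, 25.9]
tcp_rot: [180.0, -0.0, 13.6]
ft_force: [-1.0, -3.1, 5.5]
finger_gap: 43.9
grip_force: 30.9
pos [523.4 420.9  25.9] rot [ 1.7999e+02 -2.0000e-02  1.3560e+01] t 8.25 gap 43.9 F [-1.  -3.1  5.5]
shift mm [ 0.4 -0.5  0.2] turn
```

```bash
python3 -m handwheel '[[0,0,0,0],[0,0,0,0],[0,0,0,0],[0,0,0,0],[0,0,-0.005,0],[0,0,-0.015,0],[0,0,-0.025,0],[0,0,-0.03,0],[0,0,-0.03,0],[0,0,0,0]]' 0.085
python3 go.py 618 201.5 36
```

```text
time: 9.25
tool_pos: [526.4, 423.2, 138.4]
tcp_rot: [-179.8, -0.6, 13.6]
ft_force: [0.5, -0.2, 1.3]
finger_gap: 84.8
grip_force: 0.0
pos [526.4 423.2 138.4] rot [-179.77   -0.59   13.57] t 9.25 gap 84.8 F [ 0.5 -0.2  1.3]
shift mm [ 37.  237.  102.4] turn
```

```bash
python3 -m handwheel '[[0.0025,0.0131,0,0],[0.0045,0.0262,0,0],[0.0045,0.0262,0,0],[0.0045,0.0262,0,0],[0.0045,0.0262,0,0],[0.0045,0.0262,0,0],[0.0045,0.0262,0,0],[0.0045,0.0262,0,0],[0.0045,0.0262,0,0],[0.002,0.0131,0,0]]'
python3 -m handwheel '[[0,0,0,0],[0,0,0,0]]'
python3 go.py 618 201.5 34
python3 - <<'E'
from m import *
ims=measure([])
b=[cv2.resize(ims[c][y-30:y+30,x-30:x+30],None,fx=6,fy=6) for c,x,y in(("top",132,190),("scene",366,276))]
cv2.imwrite("pics/p1.png",np.hstack(b)[:,:,::-1])
E
```

```text
time: 10.25
tool_pos: [617.8, 198.0, 129.0]
tcp_rot: [180.0, 0.1, 13.4]
ft_force: [-0.4, 0.7, -0.4]
finger_gap: 85.0
grip_force: 0.0
time: 10.45
tool_pos: [617.3, 201.4, 129.7]
tcp_rot: [-180.0, 0.1, 13.5]
ft_force: [-0.9, 0.7, 0.2]
finger_gap: 84.7
grip_force: 0.0
pos [617.3 201.4 129.7] rot [-1.7997e+02  6.0000e-02  1.3530e+01] t 10.45 gap 84.7 F [-0.9  0.7  0.2]
shift mm [ 0.7  0.1 95.7] turn
```

View pics/p1.png

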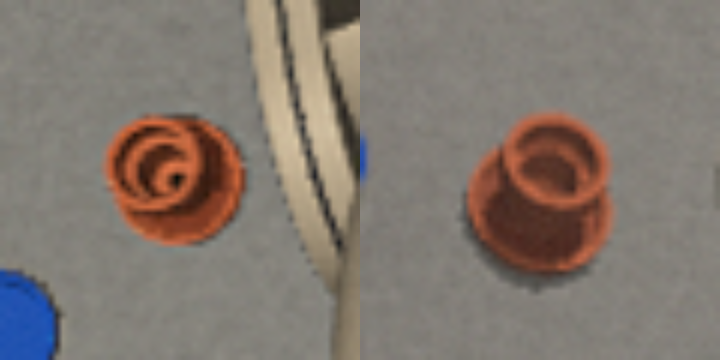

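The top crop shows the small pot's rim spanning x 106–201, y 116–210, inside the saucer. In the scene crop the rim is centred near (196,160). It stands upright.

```bash
python3 - <<'E'
from m import *
print(rays("top",[(153.5/6-.5+102,163/6-.5+160)],53)[0],rays("scene",[(195.5/6-.5+336,160/6-.5+246)],53)[0])
E
python3 -m handwheel '[[0.0007,0,0.015,0],[0,0,0.025,0],[0,0,0.02,0],[0,0,0.015,0],[0,0,0.011,0],[0,0,0.007,0],[0,0,0.003,0],[0,0,0,0],[0,0,0,0]]'
python3 go.py 618 201.5 34
```

```text
[[522.28336027 420.06591208]] [[524.62070502 419.90074427]]
time: 11.45
tool_pos: [619.3, 201.6, 35.3]
tcp_rot: [-180.0, -0.1, 13.6]
ft_force: [0.8, 0.6, -0.2]
finger_gap: 85.0
grip_force: 0.0
pos [619.3 201.6  35.3] rot [-1.800e+02 -9.000e-02  1.356e+01] t 11.45 gap 85.0 F [ 0.8  0.6 -0.2]
shift mm [-1.3 -0.2  1.3] turn
```

Small pot is within about 1.5 mm of its saucer's centre. Next, grip the large pot.

```bash
python3 -m handwheel '[[-0.001,0,0.001,0],[0,0,0,0],[0,0,0,0],[0,0,0,0],[0,0,0,0],[0,0,0,0]]' 0.05 35
python3 go.py 618 201.5 34
python3 -m handwheel '[[0,0,-0.004,0],[0,0,-0.012,0],[0,0,-0.02,0],[0,0,-0.025,0],[0,0,-0.025,0],[0,0,-0.014,0],[0,0,0,0]]'
python3 go.py 657.4 24.2 39
```

```text
time: 12.05
tool_pos: [618.3, 201.4, 34.9]
tcp_rot: [-180.0, -0.1, 13.6]
ft_force: [-2.5, 0.3, 5.3]
finger_gap: 66.2
grip_force: 38.3
pos [618.3 201.4  34.9] rot [-1.7999e+02 -1.1000e-01  1.3560e+01] t 12.05 gap 66.2 F [-2.5  0.3  5.3]
shift mm [-0.3 -0.1  0.9] turn 
time: 12.75
tool_pos: [619.5, 201.6, 136.9]
tcp_rot: [180.0, -0.3, 13.6]
ft_force: [0.1, -0.2, -0.8]
finger_gap: 66.0
grip_force: 39.4
pos [619.5 201.6 136.9] rot [180.    -0.32  13.57] t 12.75 gap 66.0 F [ 0.1 -0.2 -0.8]
shift mm [ -4.8 181.4  97.9] turn
```

```bash
python3 -m handwheel '[[-0.0004,0.0101,0,0],[-0.0004,0.0202,0,0],[-0.0004,0.0202,0,0],[-0.0004,0.0202,0,0],[-0.0004,0.0202,0,0],[-0.0004,0.0202,0,0],[-0.0004,0.0202,0,0],[-0.0004,0.0202,0,0],[-0.0004,0.0202,0,0],[-0.0001,0.0099,0,0]]'
python3 -m handwheel '[[0,0,0.01,0],[0,0,0.02,0],[0,0,0.025,0],[0,0,0.015,0],[0,0,0.01,0],[0,0,0.005,0],[0,0,0,0],[0,0,0,0],[0,0,0,0]]'
python3 go.py 657.4 24.2 39.9
```

```text
time: 13.75
tool_pos: [655.5, 21.4, 130.9]
tcp_rot: [-180.0, 0.2, 13.5]
ft_force: [-0.3, 0.9, -1.7]
finger_gap: 66.4
grip_force: 39.4
time: 14.65
tool_pos: [657.6, 23.8, 49.7]
tcp_rot: [180.0, -0.1, 13.6]
ft_force: [0.3, -0.3, -0.8]
finger_gap: 65.9
grip_force: 39.5
pos [657.6  23.8  49.7] rot [ 1.7997e+02 -1.2000e-01  1.3570e+01] t 14.65 gap 65.9 F [ 0.3 -0.3 -0.8]
shift mm [-0.  -0.5  9.8] turn
```

```bash
python3 -m handwheel '[[0,-0.0004,0.005,0],[0,0,0.003,0],[0,0,0.0015,0],[0,0,0,0],[0,0,0,0]]'
python3 go.py 657.4 24.2 39.9
```

```text
time: 15.15
tool_pos: [657.0, 24.3, 40.0]
tcp_rot: [180.0, -0.1, 13.6]
ft_force: [-3.5, -0.2, 7.1]
finger_gap: 66.1
grip_force: 39.9
pos [657.   24.3  40. ] rot [ 1.7999e+02 -6.0000e-02  1.3570e+01] t 15.15 gap 66.1 F [-3.5 -0.2  7.1]
shift mm [0.4 0.2 0.1] turn
```

```bash
python3 -m handwheel '[[0,0,0,0],[0,0,0,0],[0,0,0,0],[0,0,0,0],[0,0,-0.005,0],[0,0,-0.015,0],[0,0,-0.025,0],[0,0,-0.03,0],[0,0,-0.025,0],[0,0,0,0]]' 0.085
python3 -m handwheel '[[-0.012,0.008,0,0],[-0.024,0.0166,0,0],[-0.024,0.0166,0,0],[-0.024,0.0166,0,0],[-0.024,0.0166,0,0],[-0.024,0.0166,0,0],[-0.024,0.0166,0,0],[-0.024,0.0166,0,0],[-0.024,0.0166,0,0],[-0.024,0.0166,0,0]]'
python3 -m handwheel '[[-0.024,0.0166,0,0],[-0.024,0.0166,0,0],[-0.024,0.0166,0,0],[-0.012,0.0085,0,0],[0,0,0,-8.5],[0,0,0,-8.5],[0,0,0,-0.4],[0,0,0,0],[0,0,0,0]]'
python3 go.py 404 -259.4 30 31
python3 - <<'E'
from m import *
ims=measure(["square_saucer"])
print(rays("top",[(399,142)],40)[0],rays("scene",[(115,177)],40)[0])
b=[cv2.resize(ims[c][y-30:y+30,x-30:x+30],None,fx=6,fy=6) for c,x,y in(("top",267,146),("scene",217,235))]
cv2.imwrite("pics/p2.png",np.hstack(b)[:,:,::-1])
E
```

```text
time: 16.15
tool_pos: [659.9, 24.0, 146.0]
tcp_rot: [179.8, -0.5, 13.6]
ft_force: [1.2, -0.4, 0.2]
finger_gap: 84.4
grip_force: 0.0
time: 17.15
tool_pos: [470.9, -183.1, 139.2]
tcp_rot: [180.0, -0.0, 13.6]
ft_force: [0.1, -0.8, -0.3]
finger_gap: 85.1
grip_force: 0.0
time: 18.05
tool_pos: [403.9, -258.6, 139.0]
tcp_rot: [180.0, -0.0, 30.8]
ft_force: [0.1, 0.2, 0.7]
finger_gap: 85.1
grip_force: 0.0
pos [ 403.9 -258.6  139. ] rot [ 1.7999e+02 -1.0000e-02  3.0790e+01] t 18.05 gap 85.1 F [0.1 0.2 0.7]
shift mm [ -0.3   0.7 109. ] turn [np.float64(-0.2)]
square_saucer top [ 604.5 -244.4] yaw -16.4 (np.float64(89.4), np.float64(90.1))
square_saucer scene [ 605.2 -244.5] yaw -16.7 (np.float64(89.1), np.float64(89.6))
[[ 654.717593   -360.90498731]] [[ 668.39209    -353.93553252]]
```

View pics/p2.png

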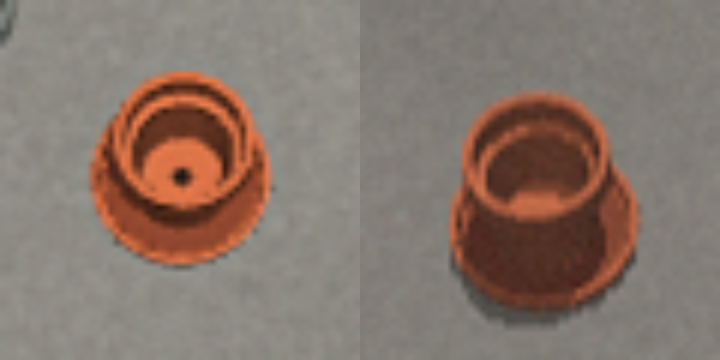

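The large pot stands upright in its saucer: its rim is centred at (182,142) in the top crop and (175,155) in the scene crop. On to the square pot.

```bash
python3 - <<'E'
from m import *
print(rays("top",[(182/6-.5+237,142.5/6-.5+116)],69)[0],rays("scene",[(175.5/6-.5+187,155/6-.5+205)],69)[0])
E
python3 -m handwheel '[[0,0.0007,0.02,0],[0,0,0.025,0],[0,0,0.025,0],[0,0,0.02,0],[0,0,0.012,0],[0,0,0.008,0],[0,0,0.004,0],[0,0,0,0],[0,0,0,0]]'
python3 go.py 404 -259.4 25 31
```

```text
[[654.05685752  25.00949181]] [[657.89807809  24.34894238]]
time: 19.05
tool_pos: [404.8, -259.8, 25.7]
tcp_rot: [179.9, -0.0, 31.0]
ft_force: [-0.5, -0.2, 0.0]
finger_gap: 85.5
grip_force: 0.0
pos [ 404.8 -259.8   25.7] rot [ 1.7992e+02 -3.0000e-02  3.0960e+01] t 19.05 gap 85.5 F [-0.5 -0.2  0. ]
shift mm [-0.5 -0.7  0.7] turn [np.float64(-0.0)]
```

```bash
python3 -m handwheel '[[-0.0005,0,0,0],[0,0,0,0],[0,0,0,0],[0,0,0,0],[0,0,0,0],[0,0,0,0],[0,0,0,0]]' 0.04 35
python3 go.py 404 -259.4 25 31
python3 - <<'E'
from m import *
measure(["square_pot"])
E
python3 -m handwheel '[[0,0,-0.004,0],[0,0,-0.012,0],[0,0,-0.02,0],[0,0,-0.025,0],[0,0,-0.025,0],[0,0,-0.014,0],[0,0,0,0],[0,0,0,0]]'
python3 go.py 605 -244.4 30 73.4
```

```text
time: 19.75
tool_pos: [404.2, -260.0, 25.5]
tcp_rot: [179.9, -0.0, 31.0]
ft_force: [-1.3, 0.5, 5.7]
finger_gap: 55.4
grip_force: 38.3
pos [ 404.2 -260.    25.5] rot [ 1.7993e+02 -2.0000e-02  3.0970e+01] t 19.75 gap 55.4 F [-1.3  0.5  5.7]
shift mm [ 0.1 -0.6  0.5] turn [np.float64(-0.0)]
square_pot top fail KeyError(0)
square_pot scene [ 395.1 -275.6] yaw 37.2 (np.float64(57.4), np.float64(57.0))
time: 20.65
tool_pos: [403.5, -259.4, 124.3]
tcp_rot: [-180.0, 0.0, 31.0]
ft_force: [0.2, -0.5, -2.0]
finger_gap: 55.2
grip_force: 37.6
pos [ 403.5 -259.4  124.3] rot [-179.99    0.     30.97] t 20.65 gap 55.2 F [ 0.2 -0.5 -2. ]
shift mm [180.5  90.8  94.3] turn [np.float64(-42.4)]
```

```bash
python3 -m handwheel '[[0.0102,0.0051,0,0],[0.02,0.0101,0,0],[0.02,0.0101,0,0],[0.02,0.0101,0,0],[0.02,0.0101,0,0],[0.02,0.0101,0,0],[0.02,0.0101,0,0],[0.02,0.0101,0,0],[0.02,0.0101,0,0],[0.0103,0.0049,0,0]]'
python3 -m handwheel '[[0,0,0,-4.2],[0,0,0,-8],[0,0,0,-8],[0,0,0,-8],[0,0,0,-8],[0,0,0,-4.2],[0,0,0,-2],[0,0,0,0],[0,0,0,0]]'
python3 go.py 605 -244.4 30.5 73.4
python3 - <<'E'
from m import *
im=r.snapshot("top"); cv2.imwrite("pics/s3.png",cv2.resize(im[100:230,280:460],None,fx=4,fy=4)[:,:,::-1])
E
```

```text
time: 21.65
tool_pos: [606.6, -243.3, 122.3]
tcp_rot: [-179.9, 0.0, 31.0]
ft_force: [-0.1, 0.2, -1.1]
finger_gap: 55.5
grip_force: 37.6
time: 22.55
tool_pos: [605.0, -244.0, 123.2]
tcp_rot: [-179.9, -0.0, 73.3]
ft_force: [0.1, -0.4, -1.6]
finger_gap: 55.7
grip_force: 37.6
pos [ 605.  -244.   123.2] rot [-1.7988e+02 -3.0000e-02  7.3310e+01] t 22.55 gap 55.7 F [ 0.1 -0.4 -1.6]
shift mm [-0.4  0.1 92.7] turn [np.float64(-0.1)]
```

View pics/s3.png

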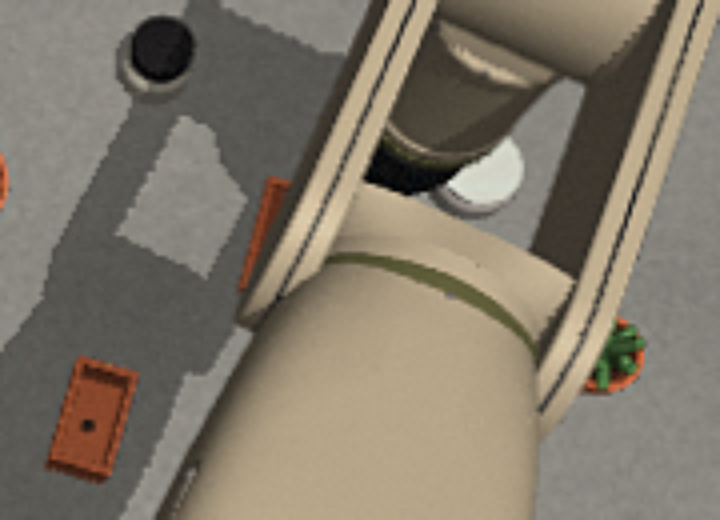

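The arm hides the square pot from above. The saucer edge is visible at (265,235), and the neighbouring jar at (480,180) is clear of the gripper. Lowering the pot.

```bash
python3 -m handwheel '[[0,0,0.01,0],[0,0,0.02,0],[0,0,0.025,0],[0,0,0.015,0],[0,0,0.009,0],[0,0,0.004,0],[0,0,0,0],[0,0,0,0],[0,0,0,0]]'
python3 go.py 605 -244.4 30.5 73.4
```

```text
time: 23.5
tool_pos: [606.1, -245.0, 43.2]
tcp_rot: [179.9, 0.0, 73.4]
ft_force: [-0.6, 0.3, -1.6]
finger_gap: 55.3
grip_force: 37.6
pos [ 606.1 -245.    43.2] rot [1.7988e+02 2.0000e-02 7.3370e+01] t 23.5 gap 55.3 F [-0.6  0.3 -1.6]
shift mm [ 0.2 -1.2 12.7] turn [np.float64(-0.0)]
```

```bash
python3 -m handwheel '[[0,-0.0008,0.005,0],[0,0,0.004,0],[0,0,0.002,0],[0,0,0.0015,0],[0,0,0,0],[0,0,0,0]]'
python3 go.py 605 -244.4 30.5 73.4
```

```text
time: 24.1
tool_pos: [604.7, -244.4, 30.6]
tcp_rot: [180.0, 0.0, 73.4]
ft_force: [-3.6, 2.3, 9.1]
finger_gap: 55.3
grip_force: 38.9
pos [ 604.7 -244.4   30.6] rot [1.7997e+02 1.0000e-02 7.3370e+01] t 24.1 gap 55.3 F [-3.6  2.3  9.1]
shift mm [0.1 0.3 0.1] turn [np.float64(-0.0)]
```

```bash
python3 -m handwheel '[[0,0,0,0],[0,0,0,0],[0,0,0,0],[0,0,0,0],[0,0,-0.005,0],[0,0,-0.015,0],[0,0,-0.025,0],[0,0,-0.03,0],[0,0,-0.025,0],[0,0,0,0]]' 0.085
python3 -m handwheel '[[0.0078,-0.0108,0,0],[0.0156,-0.0217,0,0],[0.0156,-0.0217,0,0],[0.0156,-0.0217,0,0],[0.0156,-0.0217,0,0],[0.0156,-0.0217,0,0],[0.0156,-0.0217,0,0],[0.0156,-0.0217,0,0],[0.0078,-0.0108,0,0],[0,0,0,0]]'
python3 -m handwheel '[[0,0,0,-8.5],[0,0,0,-8.5],[0,0,0,-8.5],[0,0,0,-8.5],[0,0,0,-8.5],[0,0,0,-8.5],[0,0,0,-8.5],[0,0,0,-8.5],[0,0,0,-8.5],[0,0,0,-8.5]]'
python3 -m handwheel '[[0,0,0,-4.4],[0,0,0,0],[0,0,0,0]]'
python3 go.py 474.1 -75.2 24 162.8
python3 - <<'E'
from m import *
ims=measure(["oblong_saucer"])
b=[cv2.resize(ims[c][y-30:y+30,x-30:x+30],None,fx=6,fy=6) for c,x,y in(("top",358,162),("scene",158,184))]
cv2.imwrite("pics/p3.png",np.hstack(b)[:,:,::-1])
E
```

```text
time: 25.1
tool_pos: [607.6, -245.9, 136.4]
tcp_rot: [179.4, 0.1, 73.4]
ft_force: [-0.5, 0.0, 0.2]
finger_gap: 85.0
grip_force: 0.0
time: 26.1
tool_pos: [473.4, -74.1, 129.6]
tcp_rot: [180.0, -0.0, 73.5]
ft_force: [1.1, -0.5, 0.2]
finger_gap: 85.0
grip_force: 0.0
time: 27.1
tool_pos: [474.8, -76.1, 129.6]
tcp_rot: [-180.0, 0.0, 158.7]
ft_force: [1.0, -0.5, 0.3]
finger_gap: 85.0
grip_force: 0.0
time: 27.4
tool_pos: [474.4, -75.7, 129.5]
tcp_rot: [-180.0, 0.0, 162.6]
ft_force: [-0.5, -0.0, -0.4]
finger_gap: 84.9
grip_force: 0.0
pos [474.4 -75.7 129.5] rot [-1.7999e+02  3.0000e-02  1.6259e+02] t 27.4 gap 84.9 F [-0.5 -0.  -0.4]
shift mm [  0.4   0.4 105.5] turn [np.float64(-0.2)]
oblong_saucer top [424.8 241.8] yaw -68.0 (np.float64(108.2), np.float64(73.6))
oblong_saucer scene [425.6 240.6] yaw -68.1 (np.float64(108.5), np.float64(73.0))
```

View pics/p3.png

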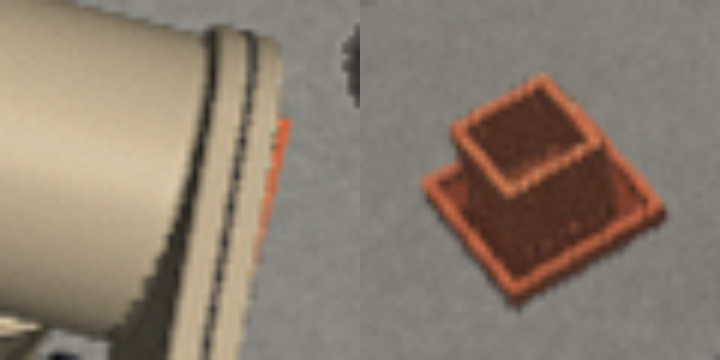

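Scene crop: the square pot stands in its saucer with sides parallel, rim corners at about (185,73), (250,140), (150,197), (90,128). The arm hides the top view for now.

```bash
python3 -m handwheel '[[0.0004,0.0004,0.015,-0.2],[0,0,0.025,0],[0,0,0.025,0],[0,0,0.02,0],[0,0,0.012,0],[0,0,0.007,0],[0,0,0.003,0],[0,0,0,0],[0,0,0,0]]'
python3 go.py 474.1 -75.2 22 162.8
python3 -m handwheel '[[0,0,0,0],[0,0,0,0],[0,0,0,0],[0,0,0,0],[0,0,0,0],[0,0,0,0],[0,0,0,0],[0,0,0,0]]' 0.03 35
python3 go.py 474.1 -75.2 22 162.8
python3 -m handwheel '[[0,0,-0.004,0],[0,0,-0.012,0],[0,0,-0.02,0],[0,0,-0.025,0],[0,0,-0.025,0],[0,0,-0.014,0],[0,0,0,0],[0,0,0,0]]'
python3 go.py 425.2 241.2 27 111.9
```

```text
time: 28.4
tool_pos: [474.5, -74.8, 23.3]
tcp_rot: [180.0, 0.1, 163.0]
ft_force: [-0.6, 0.0, -0.5]
finger_gap: 84.9
grip_force: 0.0
pos [474.5 -74.8  23.3] rot [1.7999e+02 9.0000e-02 1.6296e+02] t 28.4 gap 84.9 F [-0.6  0.  -0.5]
shift mm [ 0.3 -0.5  1.3] turn [np.float64(0.2)]
time: 29.2
tool_pos: [474.1, -74.7, 22.8]
tcp_rot: [180.0, 0.0, 163.0]
ft_force: [-0.1, 1.5, 5.7]
finger_gap: 43.5
grip_force: 37.1
pos [474.1 -74.7  22.8] rot [1.8000e+02 5.0000e-02 1.6297e+02] t 29.2 gap 43.5 F [-0.1  1.5  5.7]
shift mm [-0.2 -0.5  0.8] turn [np.float64(0.2)]
time: 30.0
tool_pos: [473.4, -74.5, 121.8]
tcp_rot: [-180.0, -0.0, 163.0]
ft_force: [-0.6, -0.2, -2.2]
finger_gap: 43.6
grip_force: 36.3
pos [473.4 -74.5 121.8] rot [-1.8000e+02 -1.0000e-02  1.6297e+02] t 30.0 gap 43.6 F [-0.6 -0.2 -2.2]
shift mm [138.6 287.7  94.8] turn [np.float64(51.1)]
```

```bash
python3 -m handwheel '[[0.0046,0.0096,0,0],[0.0092,0.0192,0,0],[0.0092,0.0192,0,0],[0.0092,0.0192,0,0],[0.0092,0.0192,0,0],[0.0092,0.0192,0,0],[0.0092,0.0192,0,0],[0.0092,0.0192,0,0],[0.0092,0.0192,0,0],[0.0092,0.0192,0,0]]'
python3 -m handwheel '[[0.0092,0.0192,0,0],[0.0092,0.0192,0,0],[0.0092,0.0192,0,0],[0.0092,0.0192,0,0],[0.0092,0.0192,0,0],[0.005,0.0096,0,0],[0,0,0,4.1],[0,0,0,8],[0,0,0,8],[0,0,0,8]]'
python3 -m handwheel '[[0,0,0,8],[0,0,0,8],[0,0,0,5],[0,0,0,2],[0,0,0,0],[0,0,0,0]]'
python3 go.py 425.2 241.2 27.8 111.9
```

```text
time: 31.0
tool_pos: [441.8, 126.7, 120.6]
tcp_rot: [-179.9, -0.2, 163.0]
ft_force: [0.5, -0.0, -1.5]
finger_gap: 43.4
grip_force: 36.3
time: 32.0
tool_pos: [424.7, 241.1, 121.1]
tcp_rot: [-179.9, -0.0, 134.5]
ft_force: [-0.5, -0.3, -1.6]
finger_gap: 43.4
grip_force: 36.4
time: 32.6
tool_pos: [425.1, 241.1, 121.6]
tcp_rot: [-179.9, 0.0, 111.9]
ft_force: [-0.2, -0.1, -1.6]
finger_gap: 43.1
grip_force: 36.4
pos [425.1 241.1 121.6] rot [-179.92    0.    111.94] t 32.6 gap 43.1 F [-0.2 -0.1 -1.6]
shift mm [ 0.   0.1 93.8] turn [np.float64(0.0)]
```

```bash
python3 -m handwheel '[[0,0,0.01,0],[0,0,0.02,0],[0,0,0.025,0],[0,0,0.015,0],[0,0,0.009,0],[0,0,0.004,0],[0,0,0,0],[0,0,0,0],[0,0,0,0]]'
python3 go.py 425.2 241.2 27.8 111.9
```

```text
time: 33.5
tool_pos: [426.5, 241.7, 40.3]
tcp_rot: [179.9, -0.0, 111.9]
ft_force: [-1.2, 0.7, -1.7]
finger_gap: 43.5
grip_force: 36.3
pos [426.5 241.7  40.3] rot [179.9   -0.   111.87] t 33.5 gap 43.5 F [-1.2  0.7 -1.7]
shift mm [ 0.  -1.3 12.5] turn [np.float64(-0.0)]
```

```bash
python3 -m handwheel '[[0,-0.001,0.005,0],[0,0,0.004,0],[0,0,0.002,0],[0,0,0.0015,0],[0,0,0,0],[0,0,0,0]]'
python3 go.py 425.2 241.2 27.8 111.9
```

```text
time: 34.1
tool_pos: [424.8, 241.0, 27.8]
tcp_rot: [-180.0, 0.0, 111.9]
ft_force: [-5.4, -3.1, 11.7]
finger_gap: 43.2
grip_force: 38.0
pos [424.8 241.   27.8] rot [-179.98    0.    111.88] t 34.1 gap 43.2 F [-5.4 -3.1 11.7]
shift mm [ 0.   0.4 -0. ] turn [np.float64(-0.0)]
```

```bash
python3 -m handwheel '[[0,0,0,0],[0,0,0,0],[0,0,0,0],[0,0,0,0],[0,0,-0.005,0],[0,0,-0.015,0],[0,0,-0.025,0],[0,0,-0.03,0],[0,0,-0.03,0],[0,0,-0.03,0]]' 0.085
python3 -m handwheel '[[-0.016,-0.0065,0,0],[-0.0325,-0.013,0,0],[-0.0325,-0.013,0,0],[-0.0325,-0.013,0,0],[-0.0325,-0.013,0,0],[-0.0325,-0.013,0,0],[-0.0325,-0.013,0,0],[-0.0325,-0.013,0,0],[-0.0325,-0.013,0,0],[-0.016,-0.0065,0,0]]'
python3 -m handwheel '[[0,0,0,0],[0,0,0,0]]'
python3 - <<'E'
from m import *
ims=measure([])
print(rays("scene",np.array([(185,73),(250,140),(150,197),(90,128)])/6-.5+(128,154),61)[0].mean(0))
L=[cv2.resize(ims[c][y-30:y+30,x-30:x+30],None,fx=4,fy=4) for c,x,y in(("top",358,162),("scene",158,184),("top",193,223),("scene",325,220))]
cv2.imwrite("pics/p4.png",np.vstack([np.hstack(L[:2]),np.hstack(L[2:])])[:,:,::-1])
cv2.imwrite("pics/full.png",np.hstack([ims["top"],ims["scene"]])[:,:,::-1][::1,::1] if 0 else ims["scene"][:,:,::-1])
E
```

```text
time: 35.1
tool_pos: [424.6, 240.9, 163.3]
tcp_rot: [180.0, 0.0, 111.9]
ft_force: [1.3, -0.1, -1.1]
finger_gap: 84.9
grip_force: 0.0
time: 36.1
tool_pos: [424.8, -76.1, 162.3]
tcp_rot: [180.0, 0.1, 111.8]
ft_force: [-0.2, -0.3, -0.0]
finger_gap: 84.9
grip_force: 0.0
time: 36.3
tool_pos: [424.9, -73.5, 162.0]
tcp_rot: [180.0, -0.0, 111.8]
ft_force: [-0.9, 0.2, 0.2]
finger_gap: 85.3
grip_force: 0.0
[ 605.46042867 -242.72855341]
```

View pics/p4.png

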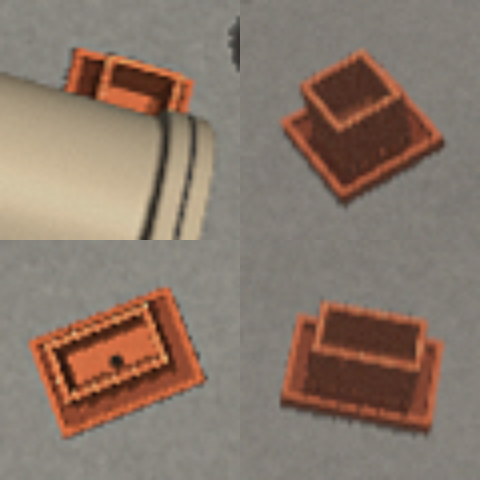

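View pics/full.png

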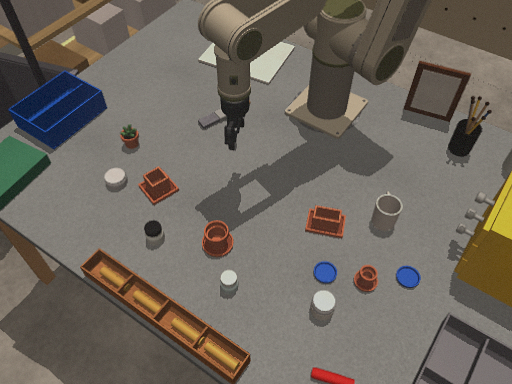

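All four pots are upright in their own saucers, the sides of the square and oblong pots look parallel, and the mug (387,212) and succulent (130,138) have not moved. Last check on the oblong pot's rim corners: scene crop (82,63), (185,83), (182,132), (72,108); top crop (148,62), (168,118), (70,163), (48,105).

```bash
python3 - <<'E'
from m import *
for cam,o,c in(("top",(163,193),[(148,62),(168,118),(70,163),(48,105)]),("scene",(295,190),[(82,63),(185,83),(182,132),(72,108)])):
    p=rays(cam,np.array(c)/4-.5+o,55)[0];E=np.roll(p,-1,0)-p
    print(p.mean(0).round(1),(np.degrees(np.arctan2(E[:,1],E[:,0]))%90).round(1))
E
```

```text
[425.2 239.8] [20.5 24.8 22.3 23.5]
[427.2 241.4] [21.4 26.1 20.  20.6]
```

```bash
python3 -c "
from bench import r
print(r.hand_in())"
```

```text
the job is handed in; nothing more can be done
None
```

I handed the job in at about 36 s on the robot clock: all four pots stand upright in their own saucers, within about 2 mm of centre by the cameras. The square and oblong pots' sides line up with their saucers', and the succulent and mug are where they stood.

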